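# Roll down the finger tiles of a bar-top inlay

## Task

The finger tiles in the bar-top inlay have just been laid on their tacky mat and still stand proud. Take the hand roller and roll its wheel along the row with firm, even pressure, without cracking the tiles or touching them with the wire rest or the gripper, until every tile is pressed fully home on the mat; how high they will end up is not known beforehand and has to be felt. Then stand the roller back on the bar top on its wheel and rest, clear of the inlay, and leave the glass, the cutlery and the spare tiles where they are.

Things in the scene. Friction and masses are not known exactly. Their poses are not given: they have to be found in the camera images.
- inlay: shallow stainless inlay frame fixed to the bar top, 120 mm (its x) by 196 mm (its y), origin at the centre of its underside, z up. Its rim, 8 mm wide, is 8 mm above the bar top, lower than the tiles inside it. The board and mat under the tiles are packed to a height that differs from job to job: fully bedded tiles end level with one another, their tops 11.5 to 19.5 mm above the bar top. More than 30 N may crack a tile
- inlay_top (a point): centre of the row of eight tiles, at the level of the rim (8 mm above the bar top); axes as the inlay's. The row runs along y: tile k (1 to 8) is centred at y = (k - 4.5) x 22 mm. Each tile is a finger 100 mm long along x, 20 mm wide along y and 8 mm thick
- roller: hand pressure roller, 0.5 kg, 140 mm tall, standing on its rubber wheel (front) and wire rest (behind). Standing so its z is up, y lies along the axle, x points from rest to wheel, and its origin is on the bar top between them. The wheel, 50 mm in diameter and 70 mm wide, turns freely about an axle at (30, 0, 25) mm
- roller_grip (a point): middle of the wooden handle, 88 mm from the axle; axes as the roller's. The handle leans back over the rest: it lies on a line from the axle, 0.30 rad back from the roller's z towards its -x. It is a block 26 mm front to back and 30 mm wide (along y), from 50 to 116 mm up that line. A steel fork bridge below it, 86 mm wide along y, ends 40 mm up the line
- roller_axle (a point): middle of the roller's axle, 25 mm above what the wheel stands on; axes as the roller's
- roller_wheel (a joint): how far the wheel has turned on its axle, rad; free, 25 mm of rolling to a radian
- roller_rest: the roller's wire rest, rigid with the roller, its origin and axes the roller's: a bar across at x = -35 mm, 56 mm wide, underside at z = 0. With the roller tipped forward about its axle until the handle is upright, the wheel is straight under the handle and the rest hangs about 18 mm clear of the work
- glass: bystander: beer glass, 80 mm across and 150 mm high, origin under its centre
- cutlery: bystander: black basket of cutlery, 130 x 200 mm and 80 mm high, origin under its centre
- spares: bystander: open carton of spare tiles, 115 x 170 mm and 30 mm high, origin under its centre
- tile1 (a joint): how far tile 1 is pressed down, in m: 0 = as laid, 3.5 mm too high, 0.0035 = fully bedded. As for all the tiles, the tacky mat yields only above about 12 N straight down, then slowly (about 4 mm/s per newton more), stops solid when bedded and holds the tile where it is left
- tile2 (a joint): how far tile 2 is pressed down, in m: 0 = as laid, 3.5 mm too high, 0.0035 = fully bedded; behaves as tile 1
- tile3 (a joint): how far tile 3 is pressed down, in m: 0 = as laid, 3.5 mm too high, 0.0035 = fully bedded; behaves as tile 1
- tile4 (a joint): how far tile 4 is pressed down, in m: 0 = as laid, 3.5 mm too high, 0.0035 = fully bedded; behaves as tile 1
- tile5 (a joint): how far tile 5 is pressed down, in m: 0 = as laid, 3.5 mm too high, 0.0035 = fully bedded; behaves as tile 1
- tile6 (a joint): how far tile 6 is pressed down, in m: 0 = as laid, 3.5 mm too high, 0.0035 = fully bedded; behaves as tile 1
- tile7 (a joint): how far tile 7 is pressed down, in m: 0 = as laid, 3.5 mm too high, 0.0035 = fully bedded; behaves as tile 1
- tile8 (a joint): how far tile 8 is pressed down, in m: 0 = as laid, 3.5 mm too high, 0.0035 = fully bedded; behaves as tile 1

How it is judged:
On the way:
1. the wheel rolls along the tiles under load: it has turned by more than 2.4 rad (60 mm of rolling) while the roller bears on the inlay with more than 5 N (contact force between roller and inlay above 5 N and (value of joint roller_wheel above 2.4 rad or value of joint roller_wheel below -2.4 rad)), for 0.1 s.
At the end, for the whole second after the job is handed in: all eight tiles are within 1 mm of fully bedded (pressed down by more than 2.5 mm of 3.5), and the roller stands still and released on the bar top on its wheel and rest (its z within 0.08 rad of upright, its origin within 5 mm of the bar top's height), not touching the inlay (value of joint each of tile1, tile2, tile3, tile4, tile5, tile6, tile7, tile8 above 0.0025 m and height (world z) of roller between -0.005 and 0.005 m and angle between roller's own z axis and vertical below 0.08 rad and linear speed of roller below 0.02 m/s and contact force between roller and inlay below 0.1 N).
It fails at once if the roller bears on the inlay with more than 30 N (a tile cracks) (contact force between roller and inlay above 30 N).
It fails at once if the gripper or the arm presses on the inlay (contact force between any of the fingers, the arm and inlay above 2 N).
It fails at once if the wire rest presses on the inlay (contact force between roller_rest and inlay above 2 N).
It fails at once if the glass, the cutlery basket or the carton of spare tiles is shifted by more than 30 mm or tipped ((distance of glass from where it was at the start of the episode above 0.03 m or angle between glass's own z axis and vertical above 0.3 rad) or (distance of cutlery from where it was at the start of the episode above 0.03 m or angle between cutlery's own z axis and vertical above 0.3 rad) or (distance of spares from where it was at the start of the episode above 0.03 m or angle between spares's own z axis and vertical above 0.3 rad)).
It also fails if it takes over 72 s, if anything falls off the work surface, if the arm or the gripper's body presses on something with over 40 N, if the wrist force passes 120 N, or if a joint passes its speed limit or range.

## Robot

A 6-joint arm with a two-finger parallel gripper is mounted at the origin on the work surface. World frame = base frame: x ahead of the robot, y to its left, z up, the work surface at z = 0. Lengths are in m, angles in rad, forces in N, time in s.
With the tool pointing down it reaches from about 0.35 to 0.775 m from the base axis. Payload 7.3 kg.
Tool frame: the origin (TCP) lies at the very end of the fingers, on their centre line; the grasp point (between the pads) lies 19 mm behind it; z points along the fingers, x is the direction in which the jaws open and shut, and the axes are right-handed (so a half turn about z gives the same grasp; the last joint's range is limited). The gripper opens to 92 mm and grips with 3 to 60 N. Pads are 19 mm wide; open, the fingers measure 130 mm over their backs; the gripper's body (75 mm by 190 mm) begins 47 mm behind the grasp point.
Start: joints at [-1.468, 0.342, 1.524, -0, 1.275, -0.146], TCP at [0.129, -0.509, 0.227] pointing down, gripper open.
Joint ranges: [-2.53, 2.53], [-0.77, 2.02], [0.04, 2.7], [-1, 4.14], [0.28, 2.66], [-3.11, 3.11]. Speed limits (rad/s): [2.57, 2.57, 3.14, 3.14, 3.14, 3.14].

## Interface

Orientations are given as [roll, pitch, yaw] about the fixed x, y, z axes, in that order (R = Rz(yaw) Ry(pitch) Rx(roll)).
In Python, from cell import observe, read_camera, camera_params, hand_in gives the robot as it stands.
- The arm moves only by the tool apply_moves, never from a script. Its argument "increments" is a list of rows, each an object with "grip": the opening, from 0 (shut) to 1 (fully open); "linear": the shift along the world's x, y, z in mm, a list of three; "turn": the turn, a rotation vector about the world's x, y, z in units of 6 degrees (1.0 is 6 degrees), a list of three. A call has 1 to 10 rows; each row is the pose to reach, as a shift and turn from the pose commanded when the call began; what a row does not reach only later rows make up. A row lasts 1/10 s, in which the tool goes at most 50 mm and 8.59 degrees, less where a joint would pass 70% of its speed; a pose out of reach is approached as far as the arm can. A call with a gripper value outside its range is refused whole. The fingers move at their own pace and stop on an object; "grip_force" is the grip in N (left out, the last holds). Time passes only in rows, so rows that repeat a pose let the fingers close. It gives the time, the measured TCP pose, the force and the opening at its end, in the units of the state.
- observe(): the state, without advancing time (a new reading comes with each control period).
- read_camera(name): name is "scene" or "top" or "wrist"; returns the picture (480x640x3 uint8, red, green, blue); there is no depth.
- camera_params(name): a dict with "camera_matrix" (3x3 intrinsics, pixels), "k1" (the pictures are not rectified: a ray, as slopes to the right and down, at radius r is drawn at 1 + k1 r^2 times it, then the intrinsics apply), "world_to_cam" (4x4, takes a point from world to camera coordinates); the wrist camera has in their place "hand_eye" (4x4, takes a point from camera to tool coordinates, whose origin is the TCP and whose axes are the tool frame's). Camera axes: x right, y up, looking along -z (the intrinsics and any distortion apply to the point x, -y, -z); pixel columns grow to the right and rows downward; lengths in m; the calibration is good to about 2 mm. A picture is of the moment at which its call begins: read the wrist's pose just before it. camera_params takes no time and is no camera call.
- hand_in(): hands the job in, once; it reports no verdict.
The state is a dict: "time": time; "qpos": joint angles; "qvel": joint speeds; "joint_efforts": joint torques, N m; "tool_pos": TCP position; "tool_rot": TCP orientation; "contact_force": force on the tool from outside, world axes, zero at the start; "torque": the same for the moment, N m; "opening": finger opening in m.
Only numpy, scipy, OpenCV 4.12 (cv2) and the standard library are available. Lean on these libraries where they do the work, as an engineer would, in place of code of your own. Each camera call takes 0.05 s, during which the arm holds its last target.

## Working session

There is one attempt and no reset: what is moved stays moved. The work goes in short steps, Python scripts to look and compute and a tool call to move; the robot and the scene stay as the last step left them, time stands still between calls to the robot, and variables do not carry over. Pictures are saved under pics/ and viewed, and the job is handed in when it is done.

Besides the shell and the picture viewer there is one more tool, called after "Request:" as name([rows], argument=value, ...), one row to a line, values as JSON. apply_moves: Moves the arm, as the interface text tells. Its arguments: {"type":"object","properties":{"increments":{"type":"array","items":{"type":"object","properties":{"grip":{"type":"number"},"linear":{"type":"array","items":{"type":"number"}},"turn":{"type":"array","items":{"type":"number"}}}}},"grip_force":{"type":"number"}},"required":["increments"]}

```bash
mkdir -p pics; ls; python3 - <<'E'
from cell import *
import cv2
print(observe())
for n in ("top","scene"):
    cv2.imwrite(f"pics/{n}0.png",read_camera(n)[:,:,::-1]); print(n,camera_params(n))
print(camera_params("wrist"))
E
```

```text
pics
{'time': 0.0, 'qpos': array([-1.46799191e+00,  3.42691721e-01,  1.52501204e+00, -2.50819046e-06,
        1.27539281e+00, -1.46001238e-01]), 'qvel': array([-0.00149233, -0.0004394 ,  0.00161565,  0.00149638,  0.0006964 ,
        0.00074697]), 'joint_efforts': array([-1.81397656e-03, -4.31246388e+01, -2.44222319e+01,  7.14331074e-02,
        5.60276338e-02, -1.41945525e-04]), 'tool_pos': array([ 0.12925778, -0.50842287,  0.22606279]), 'tool_rot': array([-3.14137623e+00,  1.48826226e-03, -1.32198978e+00]), 'contact_force': array([ 0.40721503, -0.25917884, -0.85851964]), 'torque': array([-0.03751454, -0.05158386,  0.00384487]), 'opening': 0.09181357699616467}
top {'camera_matrix': array([[473.97198611,   0.        , 317.63338059],
       [  0.        , 473.97198611, 237.16755817],
       [  0.        ,   0.        ,   1.        ]]), 'k1': -0.06494809883097756, 'world_to_cam': array([[-0.01241845, -0.99990889,  0.0052908 ,  0.00638132],
       [ 0.98160114, -0.01118248,  0.19061522, -0.62069209],
       [-0.19053869,  0.0075606 ,  0.98165057, -1.32029366],
       [ 0.        ,  0.   
[... 454 characters left out ...]
2.77270484e-01,  5.82814697e-01,
        -1.56316787e+00],
       [ 0.00000000e+00,  0.00000000e+00,  0.00000000e+00,
         1.00000000e+00]])}
{'camera_matrix': array([[395.09150334,   0.        , 321.67894139],
       [  0.        , 395.09150334, 232.08243089],
       [  0.        ,   0.        ,   1.        ]]), 'k1': -0.08630147319667215, 'hand_eye': array([[ 9.99999605e-01, -8.14897640e-04,  3.54211160e-04,
         1.22489041e-03],
       [-6.70381912e-04, -9.53568831e-01, -3.01174426e-01,
        -8.13068412e-02],
       [ 5.83191051e-04,  3.01174070e-01, -9.53569001e-01,
        -1.57806526e-01],
       [ 0.00000000e+00,  0.00000000e+00,  0.00000000e+00,
         1.00000000e+00]])}
```

View pics/top0.png

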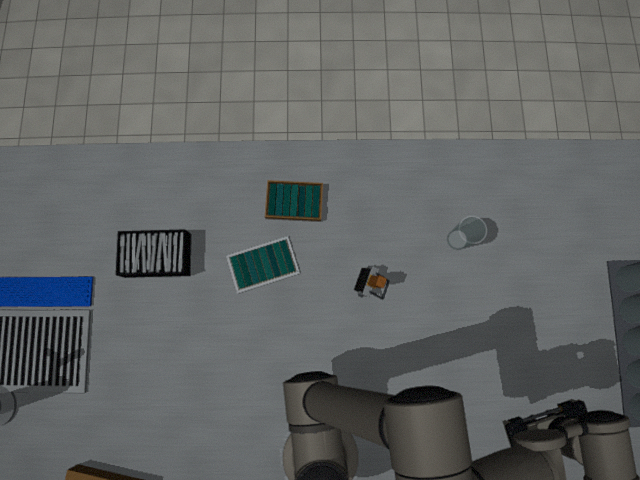

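View pics/scene0.png

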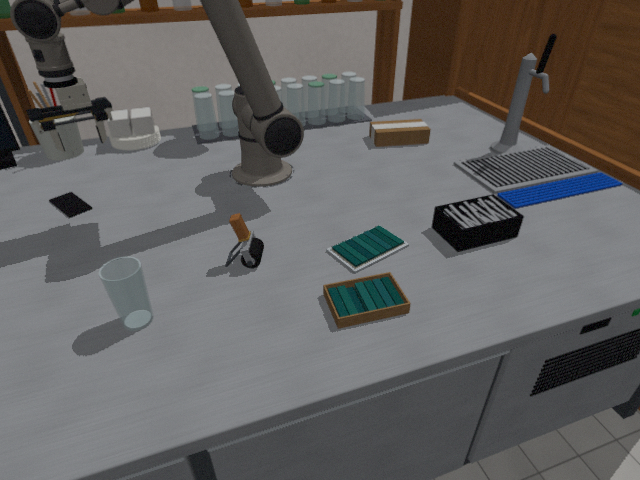

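The top view shows the inlay at about (263,263), the spares at (294,200), the cutlery at (153,253), the glass at (467,235) and the roller at (373,281). The roller's wheel is on its left (+y side), with the handle leaning right.

```bash
cat > h.py <<'E'
import numpy as np, cv2
from cell import *
from scipy.spatial.transform import Rotation as R
def T_tool(s):
    T=np.eye(4);T[:3,:3]=R.from_euler('xyz',s['tool_rot']).as_matrix();T[:3,3]=s['tool_pos'];return T
def c2w(n,s=None):
    p=camera_params(n)
    return (T_tool(s)@p['hand_eye'] if n=='wrist' else np.linalg.inv(p['world_to_cam'])),p
def ray(n,uv,s=None):
    M,p=c2w(n,s);K=p['camera_matrix'];uv=np.atleast_2d(np.asarray(uv,float))
    d=cv2.undistortPoints(uv[:,None],K,np.array([p['k1'],0,0,0.]))[:,0]
    return M[:3,3],np.c_[d[:,0],-d[:,1],-np.ones(len(d))]@M[:3,:3].T
def onplane(n,uv,z,s=None):
    o,d=ray(n,uv,s);return o+d*((z-o[2])/d[:,2])[:,None]
def proj(n,P,s=None):
    M,p=c2w(n,s);W=np.linalg.inv(M);P=np.atleast_2d(P)@W[:3,:3].T+W[:3,3]
    Q=P*[1,-1,-1]
    return cv2.projectPoints(Q,np.zeros(3),np.zeros(3),p['camera_matrix'],np.array([p['k1'],0,0,0.]))[0][:,0]
E
python3 - <<'E'
from h import *
im=cv2.imread('pics/top0.png')
hsv=cv2.cvtColor(im,cv2.COLOR_BGR2HSV)
# inlay frame
m=cv2.inRange(hsv,(0,0,165),(179,60,255)); m[:228]=0;m[300:]=0;m[:,:215]=0;m[:,310:]=0
c=max(cv2.findContours(m,0,2)[0],key=cv2.contourArea)
r=cv2.minAreaRect(c);b=cv2.boxPoints(r)
P=onplane('top',b,.008);print('inlay',r,'\n',P.round(4),P.mean(0),[np.linalg.norm(P[i]-P[i-1]) for i in range(4)])
e=[P[i]-P[i-1] for i in range(4)];print([np.degrees(np.arctan2(v[1],v[0])).round(1) for v in e])
# handle
m=cv2.inRange(hsv,(5,100,60),(20,255,255)); m[:255]=0;m[310:]=0;m[:,:340]=0;m[:,410:]=0
M=cv2.moments(m,True);print('handle',M['m10']/M['m00'],M['m01']/M['m00'],M['m00'])
crop=cv2.resize(im[220:320,200:420],None,fx=3.6,fy=3.6,interpolation=cv2.INTER_CUBIC);cv2.imwrite('pics/crop0.png',crop)
E
```

```text
Traceback (most recent call last):
ValueError: max() iterable argument is empty
```

```bash
python3 - <<'E'
from h import *
im=cv2.imread('pics/top0.png')
hsv=cv2.cvtColor(im,cv2.COLOR_BGR2HSV)
print(hsv[238:248,280],hsv[262,250:276:5],hsv[215,230])
crop=cv2.resize(im[220:320,200:420],None,fx=3.6,fy=3.6,interpolation=cv2.INTER_CUBIC);cv2.imwrite('pics/crop0.png',crop)
m=cv2.inRange(hsv,(0,0,145),(179,60,255)); m[:228]=0;m[300:]=0;m[:,:215]=0;m[:,310:]=0
c=max(cv2.findContours(m,0,2)[0],key=cv2.contourArea)
r=cv2.minAreaRect(c);b=cv2.boxPoints(r)
P=onplane('top',b,.008);print('inlay',r,'\n',P.round(4),P.mean(0),[np.linalg.norm(P[i]-P[i-1]) for i in range(4)])
e=[P[i]-P[i-1] for i in range(4)];print([np.degrees(np.arctan2(v[1],v[0])).round(1) for v in e])
m=cv2.inRange(hsv,(5,100,60),(20,255,255)); m[:255]=0;m[310:]=0;m[:,:340]=0;m[:,410:]=0
M=cv2.moments(m,True);print('handle',M['m10']/M['m00'],M['m01']/M['m00'],M['m00'])
E
```

```text
[[ 97  17 133]
 [ 90  10 151]
 [110  12 133]
 [ 85  81  57]
 [ 87 237  58]
 [ 84 171  61]
 [ 88 143  59]
 [ 87 125  61]
 [ 74  45  62]
 [ 69  59  56]] [[ 92 210  63]
 [ 87 150  63]
 [ 87 251  59]
 [ 88 171  73]
 [ 89 101  58]
 [ 89 255  51]] [108  11 112]
inlay ((262.238037109375, 264.0037536621094), (38.093116760253906, 64.5926742553711), 72.47443389892578) 
 [[0.5776 0.2755 0.008 ]
 [0.635  0.0903 0.008 ]
 [0.5243 0.0561 0.008 ]
 [0.4684 0.2389 0.008 ]] [0.55133372 0.16519684 0.008     ] [np.float64(0.11516857594032315), np.float64(0.19391357370583426), np.float64(0.11586453242847516), np.float64(0.19114873485668543)]
[np.float64(18.5), np.float64(-72.8), np.float64(-162.9), np.float64(107.0)]
handle 376.41326530612247 281.2091836734694 196.0
```

View pics/crop0.png

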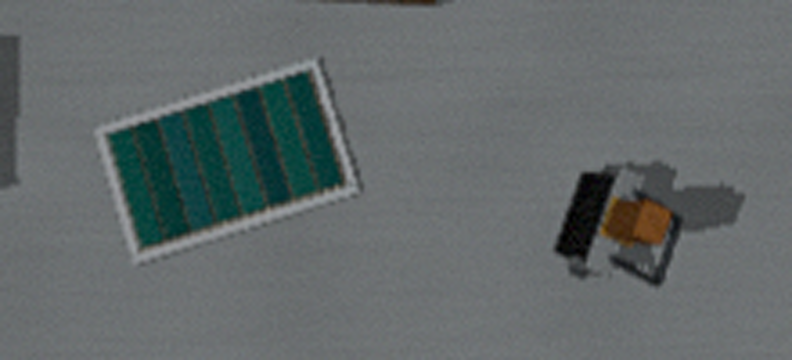

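Inlay centre is about (0.551, 0.165) with its row direction near 107°, and the measured size (115 x 193 mm) fits the given one. Next I locate the roller roughly from both views.

```bash
python3 - <<'E'
from h import *
def cen(n,box,lo,hi):
    im=cv2.imread(f'pics/{n}0.png');hsv=cv2.cvtColor(im,cv2.COLOR_BGR2HSV)
    m=cv2.inRange(hsv,lo,hi);k=np.zeros_like(m);k[box[1]:box[3],box[0]:box[2]]=1;m*=k
    c=max(cv2.findContours(m,0,2)[0],key=cv2.contourArea)
    return np.array(cv2.minAreaRect(c)[0]),cv2.minAreaRect(c),c
def tri(a,b):
    o1,d1=ray('top',a);o2,d2=ray('scene',b);d1=d1[0]/np.linalg.norm(d1);d2=d2[0]/np.linalg.norm(d2)
    t=np.linalg.lstsq(np.c_[d1,-d2],o2-o1,rcond=None)[0];p,q=o1+t[0]*d1,o2+t[1]*d2
    return (p+q)/2,np.linalg.norm(p-q)
a=cen('top',(360,255,400,310),(5,100,60),(20,255,255));b=cen('scene',(220,200,270,250),(5,100,40),(20,255,255))
print(a[1],b[1],'handle',tri(a[0],b[0]))
a2=cen('top',(345,255,385,310),(0,0,0),(179,255,45));b2=cen('scene',(240,230,275,275),(0,0,0),(179,255,45))
print(a2[1],b2[1],'wheel',tri(a2[0],b2[0]))
bx=cv2.boxPoints(a2[1]);P=onplane('top',bx,.045);print(P.round(3),onplane('top',a2[0],.04))
im=cv2.imread('pics/scene0.png');cv2.imwrite('pics/scrop.png',cv2.resize(im[190:300,200:300],None,fx=5,fy=5,interpolation=cv2.INTER_CUBIC))
E
```

```text
((376.3965759277344, 281.25860595703125), (16.89827537536621, 14.298541069030762), 21.801406860351562) ((239.60000610351562, 227.2000274658203), (28.621667861938477, 13.416407585144043), 63.43495178222656) handle (array([ 0.4859466 , -0.16279792,  0.10130212]), np.float64(0.0008362418149543791))
((361.9999694824219, 279.0), (8.854377746582031, 24.665767669677734), 18.434947967529297) ((253.74493408203125, 253.3719024658203), (19.00922203063965, 30.007076263427734), 31.429563522338867) wheel (array([ 0.50027228, -0.13431761,  0.02176235]), np.float64(0.007766230484564696))
[[ 0.469 -0.104  0.045]
 [ 0.537 -0.128  0.045]
 [ 0.528 -0.153  0.045]
 [ 0.461 -0.128  0.045]] [[ 0.49913883 -0.12866157  0.04      ]]
```

View pics/scrop.png

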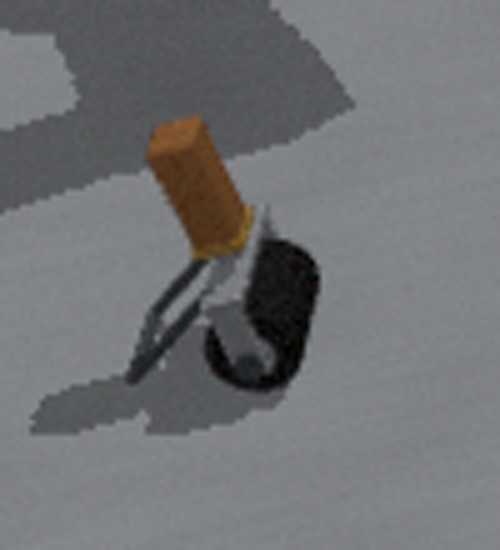

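Request:
apply_moves([
  {"grip": 1, "linear": [30, 30, 0], "turn": [0, 0, -0.5]},
  {"grip": 1, "linear": [60, 60, 0], "turn": [0, 0, -1]},
  {"grip": 1, "linear": [90, 90, 0], "turn": [0, 0, -1.6]},
  {"grip": 1, "linear": [120, 120, 0], "turn": [0, 0, -2.2]},
  {"grip": 1, "linear": [150, 150, 0], "turn": [0, 0, -2.8]},
  {"grip": 1, "linear": [180, 180, 0], "turn": [0, 0, -3.4]},
  {"grip": 1, "linear": [210, 210, 0], "turn": [0, 0, -4]},
  {"grip": 1, "linear": [240, 240, 0], "turn": [0, 0, -4.6]},
  {"grip": 1, "linear": [270, 270, 0], "turn": [0, 0, -5.2]},
  {"grip": 1, "linear": [300, 300, 0], "turn": [0, 0, -5.6]},
])

```text
time: 1.1
tool_pos: [0.4301, -0.2073, 0.2266]
tool_rot: [3.141, -0.0, -1.911]
contact_force: [1.0, 0.1, 0.1]
opening: 0.0918
```

Request:
apply_moves([
  {"grip": 1, "linear": [28, 22, 0], "turn": [0, 0, 0]},
  {"grip": 1, "linear": [56, 45, 0], "turn": [0, 0, 0]},
  {"grip": 1, "linear": [57, 45, 0], "turn": [0, 0, 0]},
  {"grip": 1, "linear": [57, 45, 0], "turn": [0, 0, 0]},
  {"grip": 1, "linear": [57, 45, 0], "turn": [0, 0, 0]},
])

```text
time: 1.6
tool_pos: [0.4855, -0.1643, 0.2265]
tool_rot: [3.141, -0.0, -1.909]
contact_force: [-0.5, 0.1, -0.2]
opening: 0.092
```

```bash
python3 - <<'E'
from h import *
s=observe();print(s['time'],s['tool_pos'],s['tool_rot'],s['qpos'],s['contact_force'])
np.save('s1.npy',s,allow_pickle=True)
cv2.imwrite('pics/w1.png',read_camera('wrist')[:,:,::-1])
E
```

```text
1.6 [ 0.48552638 -0.16429309  0.22646619] [ 3.14055669e+00 -3.10915383e-04 -1.90894317e+00] [-4.75614836e-01  3.20110664e-01  1.55710280e+00 -4.71780737e-04
  1.26536280e+00  1.43347058e+00] [-0.50361338  0.05280804 -0.1811003 ]
```

View pics/w1.png

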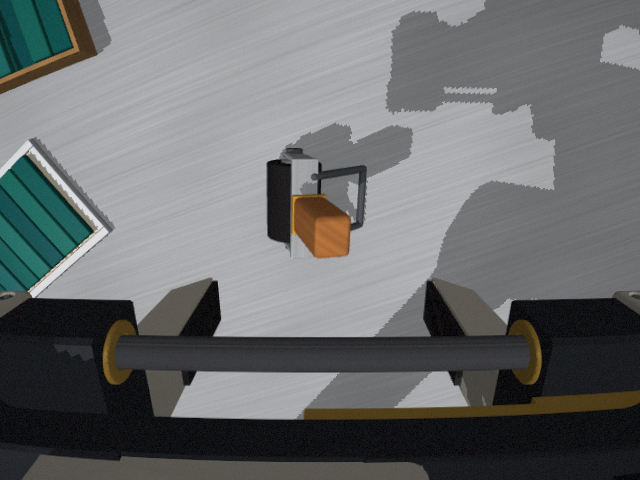

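The wrist view shows the roller at about (310,205), with the handle's top face at about (332,237), the wheel at about (280,200) and the rest bar at x≈362.

```bash
python3 - <<'E'
from h import *
s=np.load('s1.npy',allow_pickle=True).item()
im=cv2.imread('pics/w1.png');hsv=cv2.cvtColor(im,cv2.COLOR_BGR2HSV)
cv2.imwrite('pics/w1c.png',cv2.resize(im[135:275,250:385],None,fx=4.2,fy=4.2,interpolation=cv2.INTER_CUBIC))
print(hsv[240,335],hsv[225,308],hsv[210,325],hsv[200,280])
# wheel
m=cv2.inRange(hsv,(0,0,0),(179,255,40));k=np.zeros_like(m);k[150:250,255:292]=1;m*=k
c=max(cv2.findContours(m,0,2)[0],key=cv2.contourArea);r=cv2.minAreaRect(c);print(r,cv2.boundingRect(c))
E
```

```text
[ 14 171 158] [ 13 170 126] [ 13 173  78] [110  24  32]
((278.5, 201.0), (82.0, 23.0), 90.0) (267, 160, 24, 83)
```

View pics/w1c.png

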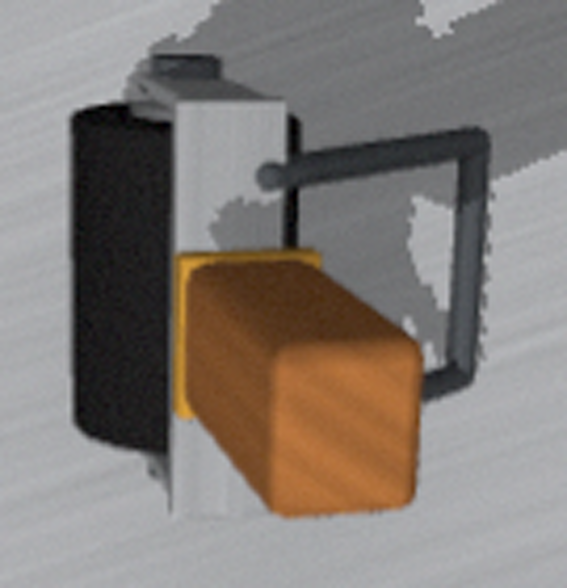

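```bash
python3 - <<'E'
from h import *
s=np.load('s1.npy',allow_pickle=True).item()
c=lambda x,y:(250+(x+.5)/4.2-.5,135+(y+.5)/4.2-.5)
C=[c(275,342),c(420,342),c(414,508),c(272,516)]
P=onplane('wrist',C,.1358,s);print(P.round(4),P.mean(0),[np.linalg.norm(P[i]-P[i-1]) for i in range(4)])
top=P.mean(0)
for e0,e1 in ((c(172,110),c(172,505)),(c(72,130),c(75,410)),(c(489,150),c(470,370))):
    Q=onplane('wrist',[e0,e1],.05,s);d=Q[0]-Q[1];print('axle dir yaw',np.degrees(np.arctan2(d[1],d[0])))
yaw=s['tool_rot'][2]+np.pi
x=np.array([np.cos(yaw),np.sin(yaw),0])
axle=top+x*.116*np.sin(.3);axle[2]=.025
grip=axle-x*.088*np.sin(.3)+[0,0,.088*np.cos(.3)]
print('yaw',yaw,'axle',axle,'grip',grip,'origin',axle-.03*x)
w=onplane('wrist',[c(72,270)],.030,s)[0];print('wheel front edge along x rel axle',(w-axle)@x, 'expect ~.025')
rb=onplane('wrist',[c(473,260)],.004,s)[0];print('rest rel axle',(rb-axle)@x,'expect -.065', (rb-axle)@[-x[1],x[0],0])
Z=np.array([0,0,1]);zt=np.sin(.3)*x-np.cos(.3)*Z
for t in (grip,):
    print('tcp target',t+.019*zt, 'pre',t-.08*zt)
E
```

```text
[[ 0.5001 -0.1662  0.1358]
 [ 0.4926 -0.1874  0.1358]
 [ 0.4668 -0.178   0.1358]
 [ 0.473  -0.156   0.1358]] [ 0.48313827 -0.17189909  0.1358    ] [np.float64(0.028903425740688497), np.float64(0.022491860843586762), np.float64(0.0275387069581169), np.float64(0.02279025518412931)]
axle dir yaw -20.654889189669035
axle dir yaw -21.01765947102656
axle dir yaw -22.431264610078628
yaw 1.2326494881776613 axle [ 0.49451042 -0.13956001  0.025     ] grip [ 0.48588327 -0.16409311  0.10906961] origin [ 0.48455823 -0.16786114  0.025     ]
wheel front edge along x rel axle 0.02277736229844908 expect ~.025
rest rel axle -0.0675295854298046 expect -.065 0.0019502517064017484
tcp target [ 0.48774595 -0.15879619  0.09091822] pre [ 0.47804042 -0.18639592  0.18549653]
```

Request:
apply_moves([
  {"grip": 1, "linear": [-2, -6, -15], "turn": [0.7, -0.25, -0.05]},
  {"grip": 1, "linear": [-4, -12, -30], "turn": [1.4, -0.5, -0.1]},
  {"grip": 1, "linear": [-7, -18, -50], "turn": [2.1, -0.75, -0.15]},
  {"grip": 1, "linear": [-7, -18, -60], "turn": [2.68, -1.01, -0.2]},
  {"grip": 1, "linear": [-7, -18, -60], "turn": [2.68, -1.01, -0.2]},
  {"grip": 1, "linear": [-7, -18, -60], "turn": [2.68, -1.01, -0.2]},
])

```text
time: 2.25
tool_pos: [0.4788, -0.1829, 0.167]
tool_rot: [-3.138, 0.298, -1.931]
contact_force: [0.5, 0.4, 0.0]
opening: 0.0916
```

```bash
python3 - <<'E'
from h import *
s=observe();print(s['time'],s['tool_pos'],s['tool_rot'],s['qpos'],s['contact_force']); print(T_tool(s)[:3,:3].round(3))
im=read_camera('wrist')[:,:,::-1].copy()
yaw=np.radians(69.4);x=np.array([np.cos(yaw),np.sin(yaw),0]);y=np.array([-x[1],x[0],0])
g=np.array([.4854,-.1655,.109]);ax=g+x*.026-[0,0,.084]
u=np.array([0,0,np.cos(.3)])-x*np.sin(.3);f=np.array([0,0,np.sin(.3)])+x*np.cos(.3)
for p in [ax+u*.116+a*f*.013+b*y*.015 for a in(-1,1) for b in (-1,1)]+[ax+y*.035,ax-y*.035]+[ax-x*.065-[0,0,.023]+b*y*.028 for b in(-1,1)]+[ax+x*.03-[0,0,.0]]:
    q=proj('wrist',p,s)[0];cv2.circle(im,(int(q[0]),int(q[1])),3,(255,0,255),-1)
cv2.imwrite('pics/w2.png',im)
E
```

```text
2.25 [ 0.47879534 -0.18285545  0.16704666] [-3.13803953  0.29828702 -1.93116705] [-0.69284957  0.40553198  1.64661996  0.30370187  1.20200212  1.11260424] [0.4506326  0.42106402 0.01745744]
[[-0.337 -0.935  0.107]
 [-0.894  0.354  0.274]
 [-0.294 -0.003 -0.956]]
```

View pics/w2.png

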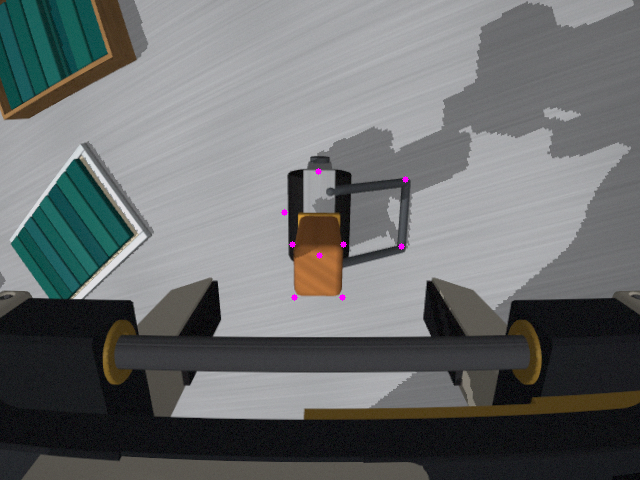

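The projected roller model points fall on the picture within 2 px, so I descend and grip.

Request:
apply_moves([
  {"grip": 1, "linear": [2, 5, -19]},
  {"grip": 1, "linear": [4, 11, -38]},
  {"grip": 1, "linear": [6, 16, -57]},
  {"grip": 1, "linear": [8, 22, -76]},
  {"grip": 1, "linear": [8, 22, -76]},
  {"grip": 0.5, "linear": [8, 22, -76]},
  {"grip": 0.4, "linear": [8, 22, -76]},
  {"grip": 0.35, "linear": [8, 22, -76]},
  {"grip": 0.3, "linear": [8, 22, -76]},
  {"grip": 0.2, "linear": [8, 22, -76]},
], grip_force=20)

```text
schema error: expected keys grip, linear, turn
```

Request:
apply_moves([
  {"grip": 0.1},
  {"grip": 0.0},
  {"grip": 0.0},
  {"grip": 0.0},
], grip_force=55)

```text
schema error: expected keys grip, linear, turn
```

```bash
python3 - <<'E'
from h import *
s=observe();print(s['time'],s['tool_pos'],s['tool_rot'],s['qpos'],s['contact_force'],s['torque'],s['opening'])
cv2.imwrite('pics/w3.png',read_camera('wrist')[:,:,::-1])
E
```

```text
2.3 [ 0.47928378 -0.18240564  0.16751744] [-3.13684097  0.29808175 -1.92949875] [-0.69160245  0.4048935   1.64611248  0.30388341  1.20204161  1.1124551 ] [-0.2359109   0.103404   -0.06700057] [-0.05585785  0.0577821  -0.01980591] 0.09174528569938
```

View pics/w3.png

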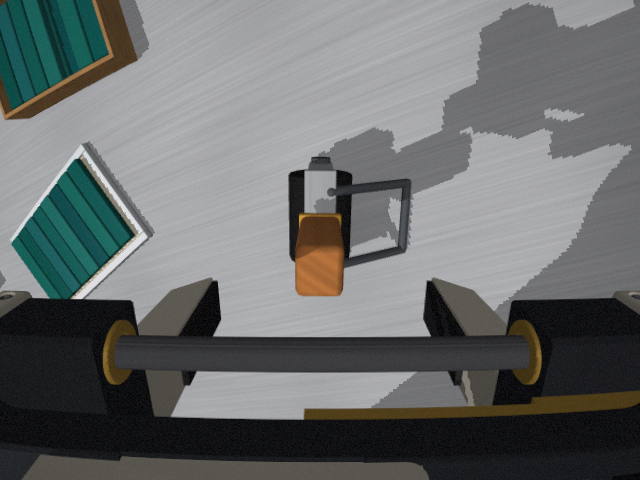

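Both calls were refused because every row needs all three keys, so nothing moved. I repeat them with `turn` included.

Request:
apply_moves([
  {"grip": 1, "linear": [2, 5, -19], "turn": [0, 0, 0]},
  {"grip": 1, "linear": [4, 11, -38], "turn": [0, 0, 0]},
  {"grip": 1, "linear": [6, 16, -57], "turn": [0, 0, 0]},
  {"grip": 1, "linear": [8, 22, -76], "turn": [0, 0, 0]},
  {"grip": 1, "linear": [8, 22, -76], "turn": [0, 0, 0]},
  {"grip": 0.5, "linear": [8, 22, -76], "turn": [0, 0, 0]},
  {"grip": 0.4, "linear": [8, 22, -76], "turn": [0, 0, 0]},
  {"grip": 0.35, "linear": [8, 22, -76], "turn": [0, 0, 0]},
  {"grip": 0.3, "linear": [8, 22, -76], "turn": [0, 0, 0]},
  {"grip": 0.2, "linear": [8, 22, -76], "turn": [0, 0, 0]},
], grip_force=20)

```text
time: 3.35
tool_pos: [0.4874, -0.1601, 0.0912]
tool_rot: [-3.137, 0.3, -1.929]
contact_force: [-0.1, -0.3, 0.3]
opening: 0.0563
```

```bash
python3 - <<'E'
from h import *
s=observe();print(s['time'],s['tool_pos'],s['tool_rot'],s['contact_force'],s['torque'],s['opening'])
E
```

```text
3.35 [ 0.48741653 -0.16012928  0.09115403] [-3.13704475  0.2995494  -1.92895777] [-0.14918583 -0.33454815  0.32349067] [-0.1344333   0.13131689  0.01634886] 0.056298580402154144
```

Request:
apply_moves([
  {"grip": 0.1, "linear": [0, 0, 0], "turn": [0, 0, 0]},
  {"grip": 0.1, "linear": [0, 0, 0], "turn": [0, 0, 0]},
  {"grip": 0.1, "linear": [0, 0, 0], "turn": [0, 0, 0]},
  {"grip": 0.1, "linear": [0, 0, 0], "turn": [0, 0, 0]},
  {"grip": 0.1, "linear": [0, 0, 0], "turn": [0, 0, 0]},
], grip_force=20)

```text
time: 3.85
tool_pos: [0.4874, -0.1595, 0.0909]
tool_rot: [-3.138, 0.301, -1.929]
contact_force: [1.7, 2.0, 1.7]
opening: 0.0258
```

Request:
apply_moves([
  {"grip": 0.0, "linear": [0, 0, 0], "turn": [0, 0, 0]},
  {"grip": 0.0, "linear": [0, 0, 0], "turn": [0, 0, 0]},
  {"grip": 0.0, "linear": [0, 0, 0], "turn": [0, 0, 0]},
  {"grip": 0.0, "linear": [0, 0, 0], "turn": [0, 0, 0]},
], grip_force=58)

```text
time: 4.25
tool_pos: [0.4874, -0.1598, 0.0909]
tool_rot: [-3.138, 0.3, -1.929]
contact_force: [-0.0, 2.6, 3.7]
opening: 0.0261
```

```bash
python3 - <<'E'
from h import *
s=observe();print(s['time'],s['tool_pos'],s['tool_rot'],s['contact_force'],s['torque'],s['opening'])
cv2.imwrite('pics/w4.png',read_camera('wrist')[:,:,::-1])
E
```

```text
4.25 [ 0.48736199 -0.15979374  0.09085992] [-3.13770431  0.29991684 -1.92890256] [-3.58954005e-03  2.59031339e+00  3.74639381e+00] [ 0.52504657  0.0017423  -0.05427389] 0.026123907619937842
```

View pics/w4.png

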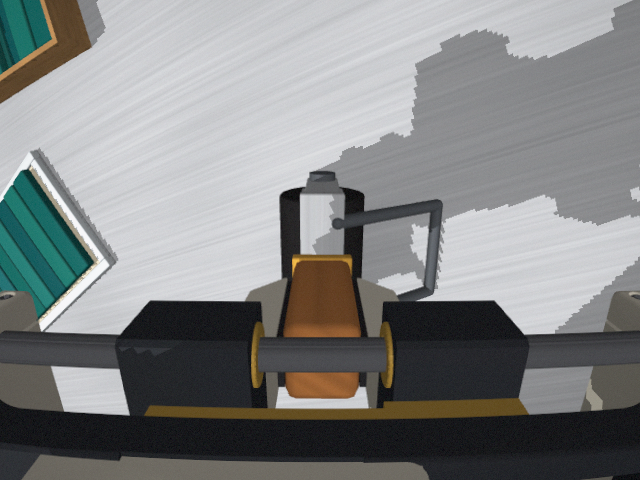

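The handle is gripped (opening 26.1 mm, axle height works out at 25 mm). I refine the inlay pose from the first wrist picture as a second view.

```bash
python3 - <<'E'
from h import *
s=np.load('s1.npy',allow_pickle=True).item()
print(onplane('wrist',[(112,231),(32,139)],.008,s).round(4))
im=cv2.imread('pics/w1.png');cv2.imwrite('pics/w1d.png',cv2.resize(im[120:310,0:130],None,fx=3,fy=3))
# top predictions
C=np.array([.5513,.1652]);a=np.radians(17.1)
X=np.array([np.cos(a),np.sin(a)]);Y=np.array([-X[1],X[0]])
for i in(-1,1):
  for j in (-1,1):
    q=np.r_[C+i*.06*X+j*.098*Y,.008];print(i,j,q.round(4),proj('top',q).round(1),proj('wrist',q,s).round(1),proj('scene',q).round(1))
E
```

```text
[[0.5223 0.0491 0.008 ]
 [0.6349 0.0835 0.008 ]]
-1 -1 [0.5228 0.0539 0.008 ] [[299.5 272.9]] [[107.9 232.1]] [[326.1 247.6]]
-1 1 [0.4651 0.2412 0.008 ] [[236.4 293. ]] [[2.000e-01 3.268e+02]] [[379.4 223.5]]
1 -1 [0.6375 0.0892 0.008 ] [[287.7 235.3]] [[ 26.3 138.7]] [[354.7 270.2]]
1 1 [0.5798 0.2765 0.008 ] [[225.4 254.8]] [[-72.6 248.9]] [[409.3 242.6]]
```

View pics/w1d.png

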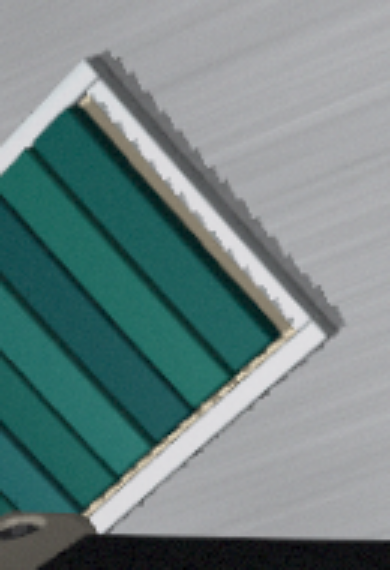

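Request:
apply_moves([
  {"grip": 0, "linear": [0, 0, 10], "turn": [0, 0, 0]},
  {"grip": 0, "linear": [0, 0, 30], "turn": [0, 0, 0]},
  {"grip": 0, "linear": [0, 0, 50], "turn": [-0.3, 0.1, 0]},
  {"grip": 0, "linear": [0, 0, 70], "turn": [-1, 0.4, 0]},
  {"grip": 0, "linear": [0, 0, 80], "turn": [-2, 0.75, 0]},
  {"grip": 0, "linear": [0, 0, 80], "turn": [-2.68, 1.01, 0]},
  {"grip": 0, "linear": [0, 0, 80], "turn": [-2.68, 1.01, 0]},
  {"grip": 0, "linear": [0, 0, 80], "turn": [-2.68, 1.01, 0]},
])

```text
time: 5.1
tool_pos: [0.4868, -0.1593, 0.1702]
tool_rot: [-3.14, 0.001, -1.928]
contact_force: [-0.0, -0.1, -5.4]
opening: 0.0257
```

```bash
python3 - <<'E'
from h import *
s=observe();print(s['time'],s['tool_pos'],s['tool_rot'],s['contact_force'],s['torque'],s['opening'])
E
```

```text
5.1 [ 0.4868426  -0.15931881  0.17021434] [-3.14021128e+00  1.48966953e-03 -1.92792441e+00] [-0.0114137  -0.14579554 -5.37633021] [0.06345527 0.04164078 0.04947876] 0.025702680096931853
```

Request:
apply_moves([
  {"grip": 0, "linear": [10, 28, 0], "turn": [0, 0, 0.5]},
  {"grip": 0, "linear": [20, 58, 0], "turn": [0, 0, 1.2]},
  {"grip": 0, "linear": [33, 93, 0], "turn": [0, 0, 2.2]},
  {"grip": 0, "linear": [46, 128, 0], "turn": [0, 0, 3.2]},
  {"grip": 0, "linear": [58, 163, 0], "turn": [0, 0, 4.2]},
  {"grip": 0, "linear": [70, 198, 0], "turn": [0, 0, 5.2]},
  {"grip": 0, "linear": [80, 228, 0], "turn": [0, 0, 6]},
  {"grip": 0, "linear": [87, 249, 0], "turn": [0, 0, 6.3]},
  {"grip": 0, "linear": [87, 249, -15], "turn": [0, 0, 6.3]},
  {"grip": 0, "linear": [87, 249, -30], "turn": [0, 0, 6.3]},
])

```text
time: 6.1
tool_pos: [0.5743, 0.0889, 0.1396]
tool_rot: [-3.139, 0.002, -1.269]
contact_force: [-0.2, 0.6, -5.4]
opening: 0.0259
```

Request:
apply_moves([
  {"grip": 0, "linear": [0, 0, 0], "turn": [0, 0, 0]},
  {"grip": 0, "linear": [0, 0, 0], "turn": [0, 0, 0]},
])

```text
time: 6.3
tool_pos: [0.5741, 0.0882, 0.1403]
tool_rot: [-3.14, 0.001, -1.271]
contact_force: [-0.4, -0.9, -4.1]
opening: 0.0258
```

```bash
python3 - <<'E'
from h import *
s=observe();print(s['time'],s['tool_pos'],s['tool_rot'],s['qpos'],s['contact_force'],s['torque'],s['opening'])
for n in('wrist','top','scene'):
    cv2.imwrite(f'pics/{n}5.png',read_camera(n)[:,:,::-1])
a=cv2.imread('pics/top5.png')[150:310,180:340];b=cv2.imread('pics/scene5.png')[130:330,250:450]
cv2.imwrite('pics/ts5.png',np.hstack([cv2.resize(a,(400,400)),cv2.resize(b,(400,400))]))
E
```

```text
6.3 [0.57413928 0.0881947  0.14025078] [-3.14000739e+00  1.09016568e-03 -1.27081280e+00] [0.01969142 0.52047085 1.4902724  0.00164352 1.1296281  1.28980421] [-0.37726129 -0.91024604 -4.13299904] [-0.0047474   0.01860671 -0.00909659] 0.025773923094364586
```

View pics/wrist5.png

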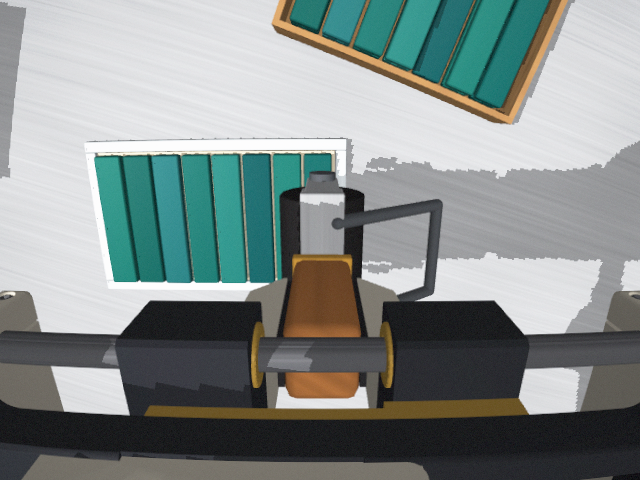

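View pics/ts5.png

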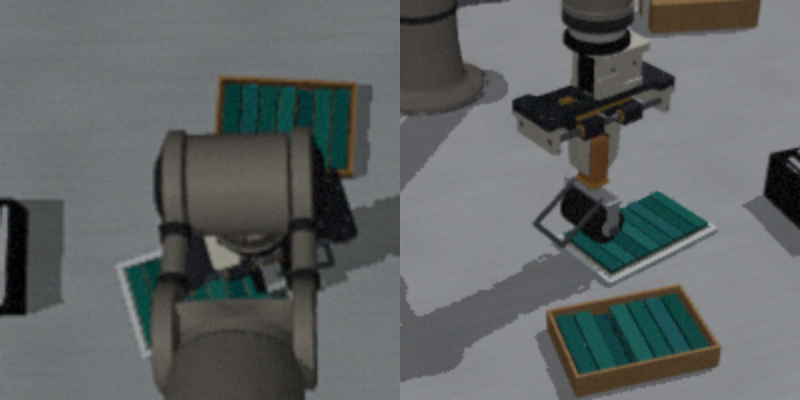

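The wheel is above the near end of the row, with the inlay's outer corners at about (88,142), (345,138) and (110,289). I check the pose from these before touching down.

```bash
python3 - <<'E'
from h import *
s=observe()
P=onplane('wrist',[(87,142),(346,138),(109,289)],.008,s)[:,:2];print(P.round(4))
y=P[0]-P[1];x=P[0]-P[2];print(np.linalg.norm(y),np.linalg.norm(x),np.degrees(np.arctan2(y[1],y[0])),np.degrees(np.arctan2(x[1],x[0])))
C=(P[1]+P[2])/2;print('C',C,'roller x deg',np.degrees(s['tool_rot'][2])+180)
Y=y/np.linalg.norm(y);X=np.array([Y[1],-Y[0]])
d=s['tool_pos'][:2]-C;print('tool in inlay x,y',d@X,d@Y)
# inner tile edges
E
```

```text
[[0.5808 0.2732]
 [0.6388 0.0889]
 [0.4653 0.2392]]
0.19325621861006748 0.12036463889708433 107.4612942563465 16.400009286336648
C [0.55202879 0.16405554] roller x deg 107.21936686857786
tool in inlay x,y -0.0008781804051569567 -0.07884104624855205
```

Request:
apply_moves([
  {"grip": 0, "linear": [0, 0, -6], "turn": [0, 0, 0]},
  {"grip": 0, "linear": [0, 0, -12], "turn": [0, 0, 0]},
  {"grip": 0, "linear": [0, 0, -18], "turn": [0, 0, 0]},
  {"grip": 0, "linear": [0, 0, -20], "turn": [0, 0, 0]},
  {"grip": 0, "linear": [0, 0, -20], "turn": [0, 0, 0]},
])

```text
time: 6.95
tool_pos: [0.574, 0.0892, 0.1201]
tool_rot: [-3.14, 0.0, -1.269]
contact_force: [0.2, -0.1, -4.7]
opening: 0.0259
```

Request:
apply_moves([
  {"grip": 0, "linear": [0, 0, -0.5], "turn": [0, 0, 0]},
  {"grip": 0, "linear": [0, 0, -1], "turn": [0, 0, 0]},
  {"grip": 0, "linear": [0, 0, -1.5], "turn": [0, 0, 0]},
  {"grip": 0, "linear": [0, 0, -2], "turn": [0, 0, 0]},
])

```text
time: 7.35
tool_pos: [0.5744, 0.0892, 0.1189]
tool_rot: [-3.138, -0.0, -1.269]
contact_force: [0.2, 0.2, -5.3]
opening: 0.0259
```

Request:
apply_moves([
  {"grip": 0, "linear": [0, 0, -0.5], "turn": [0, 0, 0]},
  {"grip": 0, "linear": [0, 0, -1], "turn": [0, 0, 0]},
  {"grip": 0, "linear": [0, 0, -1.5], "turn": [0, 0, 0]},
  {"grip": 0, "linear": [0, 0, -2], "turn": [0, 0, 0]},
])

```text
time: 7.75
tool_pos: [0.5743, 0.0891, 0.1167]
tool_rot: [-3.139, -0.0, -1.269]
contact_force: [0.7, 0.0, -5.2]
opening: 0.0258
```

Request:
apply_moves([
  {"grip": 0, "linear": [0, 0, -0.5], "turn": [0, 0, 0]},
  {"grip": 0, "linear": [0, 0, -1], "turn": [0, 0, 0]},
  {"grip": 0, "linear": [0, 0, -1.5], "turn": [0, 0, 0]},
  {"grip": 0, "linear": [0, 0, -2], "turn": [0, 0, 0]},
])

```text
time: 8.15
tool_pos: [0.5743, 0.0891, 0.1147]
tool_rot: [-3.138, -0.0, -1.269]
contact_force: [-0.4, -1.1, -4.9]
opening: 0.0255
```

Request:
apply_moves([
  {"grip": 0, "linear": [0, 0, -0.5], "turn": [0, 0, 0]},
  {"grip": 0, "linear": [0, 0, -1], "turn": [0, 0, 0]},
  {"grip": 0, "linear": [0, 0, -1.5], "turn": [0, 0, 0]},
])

```text
time: 8.45
tool_pos: [0.5743, 0.0892, 0.1132]
tool_rot: [-3.138, -0.0, -1.269]
contact_force: [-0.6, 0.2, -5.0]
opening: 0.0259
```

Request:
apply_moves([
  {"grip": 0, "linear": [0, 0, -0.5], "turn": [0, 0, 0]},
  {"grip": 0, "linear": [0, 0, -1], "turn": [0, 0, 0]},
  {"grip": 0, "linear": [0, 0, -1.5], "turn": [0, 0, 0]},
])

```text
time: 8.75
tool_pos: [0.5743, 0.0891, 0.1117]
tool_rot: [-3.139, -0.0, -1.269]
contact_force: [0.4, -0.7, -5.5]
opening: 0.0257
```

Request:
apply_moves([
  {"grip": 0, "linear": [0, 0, -0.5], "turn": [0, 0, 0]},
  {"grip": 0, "linear": [0, 0, -1], "turn": [0, 0, 0]},
])

```text
time: 8.95
tool_pos: [0.5743, 0.0891, 0.1107]
tool_rot: [-3.138, -0.0, -1.269]
contact_force: [-0.8, -0.0, -3.6]
opening: 0.026
```

Request:
apply_moves([
  {"grip": 0, "linear": [0, 0, -0.5], "turn": [0, 0, 0]},
  {"grip": 0, "linear": [0, 0, -0.5], "turn": [0, 0, 0]},
])

```text
time: 9.15
tool_pos: [0.5744, 0.0891, 0.1106]
tool_rot: [-3.138, -0.0, -1.269]
contact_force: [-0.5, -0.0, -1.7]
opening: 0.0251
```

Request:
apply_moves([
  {"grip": 0, "linear": [0, 0, -0.5], "turn": [0, 0, 0]},
  {"grip": 0, "linear": [0, 0, -0.5], "turn": [0, 0, 0]},
])

```text
time: 9.35
tool_pos: [0.5745, 0.0891, 0.1105]
tool_rot: [-3.138, -0.001, -1.269]
contact_force: [-2.4, -0.7, 3.8]
opening: 0.0257
```

Request:
apply_moves([
  {"grip": 0, "linear": [0, 0, -0.5], "turn": [0, 0, 0]},
  {"grip": 0, "linear": [0, 0, -0.5], "turn": [0, 0, 0]},
])

```text
time: 9.55
tool_pos: [0.5745, 0.0891, 0.1102]
tool_rot: [-3.137, -0.001, -1.269]
contact_force: [-2.8, -1.0, 5.8]
opening: 0.0253
```

Request:
apply_moves([
  {"grip": 0, "linear": [0, 0, -0.5], "turn": [0, 0, 0]},
  {"grip": 0, "linear": [0, 0, -0.5], "turn": [0, 0, 0]},
])

```text
time: 9.75
tool_pos: [0.5745, 0.0891, 0.1097]
tool_rot: [-3.137, -0.001, -1.269]
contact_force: [-3.0, -1.6, 5.6]
opening: 0.026
```

Request:
apply_moves([
  {"grip": 0, "linear": [0, 0, -0.5], "turn": [0, 0, 0]},
  {"grip": 0, "linear": [0, 0, -0.5], "turn": [0, 0, 0]},
])

```text
time: 9.95
tool_pos: [0.5746, 0.0891, 0.1093]
tool_rot: [-3.137, -0.001, -1.269]
contact_force: [-2.0, -0.2, 6.1]
opening: 0.0257
```

Tile 1 yields at about 11–12 N, with first contact at TCP z≈0.1105. I keep pressing until it stops solid.

Request:
apply_moves([
  {"grip": 0, "linear": [0, 0, -0.5], "turn": [0, 0, 0]},
  {"grip": 0, "linear": [0, 0, -1], "turn": [0, 0, 0]},
])

```text
time: 10.15
tool_pos: [0.5746, 0.0891, 0.1084]
tool_rot: [-3.137, -0.001, -1.269]
contact_force: [-3.3, -0.1, 7.6]
opening: 0.0262
```

Request:
apply_moves([
  {"grip": 0, "linear": [0, 0, -0.5], "turn": [0, 0, 0]},
  {"grip": 0, "linear": [0, 0, -0.5], "turn": [0, 0, 0]},
])

```text
time: 10.35
tool_pos: [0.5746, 0.0891, 0.1078]
tool_rot: [-3.137, -0.001, -1.269]
contact_force: [-2.8, -0.3, 6.2]
opening: 0.0259
```

Request:
apply_moves([
  {"grip": 0, "linear": [0, 0, -0.5], "turn": [0, 0, 0]},
  {"grip": 0, "linear": [0, 0, -0.5], "turn": [0, 0, 0]},
])

```text
time: 10.55
tool_pos: [0.5745, 0.0891, 0.1074]
tool_rot: [-3.137, -0.001, -1.269]
contact_force: [-3.0, -0.3, 7.6]
opening: 0.0259
```

Request:
apply_moves([
  {"grip": 0, "linear": [0, 0, -0.5], "turn": [0, 0, 0]},
  {"grip": 0, "linear": [0, 0, -0.5], "turn": [0, 0, 0]},
])

```text
time: 10.75
tool_pos: [0.5746, 0.089, 0.1073]
tool_rot: [-3.137, -0.001, -1.269]
contact_force: [-3.5, -0.9, 10.0]
opening: 0.0254
```

Request:
apply_moves([
  {"grip": 0, "linear": [0, 0, -0.4], "turn": [0, 0, 0]},
  {"grip": 0, "linear": [0, 0, -0.4], "turn": [0, 0, 0]},
])

```text
time: 10.95
tool_pos: [0.5747, 0.089, 0.1072]
tool_rot: [-3.137, -0.001, -1.269]
contact_force: [-5.6, -1.0, 12.9]
opening: 0.0257
```

Tile 1 stopped solid at TCP z≈0.1072, after 3.4 mm of travel and now carrying about 18 N. So bedded tops are at about 13 mm. I roll on at this height, slowly, watching the force.

Request:
apply_moves([
  {"grip": 0, "linear": [-0.45, 1.43, 0.2], "turn": [0, 0, 0]},
  {"grip": 0, "linear": [-0.9, 2.86, 0.3], "turn": [0, 0, 0]},
  {"grip": 0, "linear": [-1.35, 4.29, 0.3], "turn": [0, 0, 0]},
  {"grip": 0, "linear": [-1.8, 5.72, 0.3], "turn": [0, 0, 0]},
  {"grip": 0, "linear": [-2.25, 7.15, 0.3], "turn": [0, 0, 0]},
  {"grip": 0, "linear": [-2.7, 8.6, 0.3], "turn": [0, 0, 0]},
])

```text
time: 11.55
tool_pos: [0.5726, 0.0958, 0.1074]
tool_rot: [-3.137, -0.004, -1.269]
contact_force: [-2.0, -6.3, 9.9]
opening: 0.0258
```

```bash
python3 - <<'E'
from h import *
s=observe();print(s['tool_rot'],s['contact_force'],s['torque'],s['opening'])
E
```

```text
[-3.13667319 -0.0041252  -1.26892641] [-1.95767255 -6.26470369  9.91281148] [-1.64724762  0.75544587  0.04038501] 0.025814365413592694
```

Request:
apply_moves([
  {"grip": 0, "linear": [-0.45, 1.43, 0], "turn": [0, 0, 0]},
  {"grip": 0, "linear": [-0.9, 2.86, 0], "turn": [0, 0, 0]},
  {"grip": 0, "linear": [-1.35, 4.29, 0], "turn": [0, 0, 0]},
  {"grip": 0, "linear": [-1.8, 5.72, 0], "turn": [0, 0, 0]},
])

```text
time: 11.95
tool_pos: [0.5704, 0.1029, 0.1073]
tool_rot: [-3.137, -0.002, -1.269]
contact_force: [-2.9, -1.9, 9.6]
opening: 0.0253
```

Request:
apply_moves([
  {"grip": 0, "linear": [-0.45, 1.43, 0], "turn": [0, 0, 0]},
  {"grip": 0, "linear": [-0.9, 2.86, 0], "turn": [0, 0, 0]},
  {"grip": 0, "linear": [-1.35, 4.29, 0], "turn": [0, 0, 0]},
  {"grip": 0, "linear": [-1.8, 5.72, 0], "turn": [0, 0, 0]},
  {"grip": 0, "linear": [-2.25, 7.15, 0], "turn": [0, 0, 0]},
])

```text
time: 12.45
tool_pos: [0.568, 0.1104, 0.1074]
tool_rot: [-3.137, -0.001, -1.269]
contact_force: [-3.4, -2.1, 11.7]
opening: 0.0257
```

Request:
apply_moves([
  {"grip": 0, "linear": [-0.45, 1.43, 0], "turn": [0, 0, 0]},
  {"grip": 0, "linear": [-0.9, 2.86, 0], "turn": [0, 0, 0]},
  {"grip": 0, "linear": [-1.35, 4.29, 0], "turn": [0, 0, 0]},
  {"grip": 0, "linear": [-1.8, 5.72, 0], "turn": [0, 0, 0]},
  {"grip": 0, "linear": [-2.25, 7.15, 0], "turn": [0, 0, 0]},
])

```text
time: 12.95
tool_pos: [0.5664, 0.116, 0.1075]
tool_rot: [-3.136, -0.004, -1.269]
contact_force: [-2.1, -7.2, 11.3]
opening: 0.0258
```

Request:
apply_moves([
  {"grip": 0, "linear": [-0.45, 1.43, 0], "turn": [0, 0, 0]},
  {"grip": 0, "linear": [-0.9, 2.86, 0], "turn": [0, 0, 0]},
  {"grip": 0, "linear": [-1.35, 4.29, 0], "turn": [0, 0, 0]},
  {"grip": 0, "linear": [-1.8, 5.72, 0], "turn": [0, 0, 0]},
  {"grip": 0, "linear": [-2.25, 7.15, 0], "turn": [0, 0, 0]},
  {"grip": 0, "linear": [-2.7, 8.6, 0], "turn": [0, 0, 0]},
  {"grip": 0, "linear": [-3.15, 10, 0], "turn": [0, 0, 0]},
  {"grip": 0, "linear": [-3.6, 11.45, 0], "turn": [0, 0, 0]},
])

```text
time: 13.75
tool_pos: [0.5623, 0.129, 0.1074]
tool_rot: [-3.136, -0.001, -1.269]
contact_force: [-3.6, -1.8, 10.4]
opening: 0.0261
```

Request:
apply_moves([
  {"grip": 0, "linear": [-0.45, 1.43, 0], "turn": [0, 0, 0]},
  {"grip": 0, "linear": [-0.9, 2.86, 0], "turn": [0, 0, 0]},
  {"grip": 0, "linear": [-1.35, 4.29, 0], "turn": [0, 0, 0]},
  {"grip": 0, "linear": [-1.8, 5.72, 0], "turn": [0, 0, 0]},
  {"grip": 0, "linear": [-2.25, 7.15, 0], "turn": [0, 0, 0]},
  {"grip": 0, "linear": [-2.7, 8.6, 0], "turn": [0, 0, 0]},
  {"grip": 0, "linear": [-3.15, 10, 0], "turn": [0, 0, 0]},
  {"grip": 0, "linear": [-3.6, 11.45, 0], "turn": [0, 0, 0]},
])

```text
time: 14.55
tool_pos: [0.5592, 0.1392, 0.1075]
tool_rot: [-3.136, -0.003, -1.269]
contact_force: [-2.6, -4.9, 11.4]
opening: 0.0256
```

Request:
apply_moves([
  {"grip": 0, "linear": [-0.45, 1.43, 0], "turn": [0, 0, 0]},
  {"grip": 0, "linear": [-0.9, 2.86, 0], "turn": [0, 0, 0]},
  {"grip": 0, "linear": [-1.35, 4.29, 0], "turn": [0, 0, 0]},
  {"grip": 0, "linear": [-1.8, 5.72, 0], "turn": [0, 0, 0]},
  {"grip": 0, "linear": [-2.25, 7.15, 0], "turn": [0, 0, 0]},
  {"grip": 0, "linear": [-2.7, 8.6, 0], "turn": [0, 0, 0]},
  {"grip": 0, "linear": [-3.15, 10, 0], "turn": [0, 0, 0]},
  {"grip": 0, "linear": [-3.6, 11.45, 0], "turn": [0, 0, 0]},
])

```text
time: 15.35
tool_pos: [0.5552, 0.152, 0.1075]
tool_rot: [-3.136, -0.001, -1.269]
contact_force: [-3.0, -1.5, 11.3]
opening: 0.0256
```

Request:
apply_moves([
  {"grip": 0, "linear": [-0.45, 1.43, 0], "turn": [0, 0, 0]},
  {"grip": 0, "linear": [-0.9, 2.86, 0], "turn": [0, 0, 0]},
  {"grip": 0, "linear": [-1.35, 4.29, 0], "turn": [0, 0, 0]},
  {"grip": 0, "linear": [-1.8, 5.72, 0], "turn": [0, 0, 0]},
  {"grip": 0, "linear": [-2.25, 7.15, 0], "turn": [0, 0, 0]},
  {"grip": 0, "linear": [-2.7, 8.6, 0], "turn": [0, 0, 0]},
  {"grip": 0, "linear": [-3.15, 10, 0], "turn": [0, 0, 0]},
  {"grip": 0, "linear": [-3.6, 11.45, 0], "turn": [0, 0, 0]},
])

```text
time: 16.15
tool_pos: [0.5519, 0.1627, 0.1075]
tool_rot: [-3.136, -0.002, -1.269]
contact_force: [-2.3, -3.3, 10.5]
opening: 0.0258
```

Request:
apply_moves([
  {"grip": 0, "linear": [-0.45, 1.43, 0], "turn": [0, 0, 0]},
  {"grip": 0, "linear": [-0.9, 2.86, 0], "turn": [0, 0, 0]},
  {"grip": 0, "linear": [-1.35, 4.29, 0], "turn": [0, 0, 0]},
  {"grip": 0, "linear": [-1.8, 5.72, 0], "turn": [0, 0, 0]},
  {"grip": 0, "linear": [-2.25, 7.15, 0], "turn": [0, 0, 0]},
  {"grip": 0, "linear": [-2.7, 8.6, 0], "turn": [0, 0, 0]},
  {"grip": 0, "linear": [-3.15, 10, 0], "turn": [0, 0, 0]},
  {"grip": 0, "linear": [-3.6, 11.45, 0], "turn": [0, 0, 0]},
])

```text
time: 16.95
tool_pos: [0.548, 0.175, 0.1075]
tool_rot: [-3.136, -0.001, -1.269]
contact_force: [-2.5, -2.1, 11.9]
opening: 0.0256
```

Request:
apply_moves([
  {"grip": 0, "linear": [-0.45, 1.43, 0], "turn": [0, 0, 0]},
  {"grip": 0, "linear": [-0.9, 2.86, 0], "turn": [0, 0, 0]},
  {"grip": 0, "linear": [-1.35, 4.29, 0], "turn": [0, 0, 0]},
  {"grip": 0, "linear": [-1.8, 5.72, 0], "turn": [0, 0, 0]},
  {"grip": 0, "linear": [-2.25, 7.15, 0], "turn": [0, 0, 0]},
  {"grip": 0, "linear": [-2.7, 8.6, 0], "turn": [0, 0, 0]},
  {"grip": 0, "linear": [-3.15, 10, 0], "turn": [0, 0, 0]},
  {"grip": 0, "linear": [-3.6, 11.45, 0], "turn": [0, 0, 0]},
])

```text
time: 17.75
tool_pos: [0.5446, 0.1861, 0.1075]
tool_rot: [-3.136, -0.001, -1.269]
contact_force: [-2.3, -2.7, 10.4]
opening: 0.0255
```

Request:
apply_moves([
  {"grip": 0, "linear": [-0.45, 1.43, 0], "turn": [0, 0, 0]},
  {"grip": 0, "linear": [-0.9, 2.86, 0], "turn": [0, 0, 0]},
  {"grip": 0, "linear": [-1.35, 4.29, 0], "turn": [0, 0, 0]},
  {"grip": 0, "linear": [-1.8, 5.72, 0], "turn": [0, 0, 0]},
  {"grip": 0, "linear": [-2.25, 7.15, 0], "turn": [0, 0, 0]},
  {"grip": 0, "linear": [-2.7, 8.6, 0], "turn": [0, 0, 0]},
  {"grip": 0, "linear": [-3.15, 10, 0], "turn": [0, 0, 0]},
  {"grip": 0, "linear": [-3.6, 11.45, 0], "turn": [0, 0, 0]},
])

```text
time: 18.55
tool_pos: [0.5409, 0.1979, 0.1075]
tool_rot: [-3.136, -0.001, -1.269]
contact_force: [-2.3, -3.0, 10.4]
opening: 0.0257
```

Request:
apply_moves([
  {"grip": 0, "linear": [-0.45, 1.43, 0], "turn": [0, 0, 0]},
  {"grip": 0, "linear": [-0.9, 2.86, 0], "turn": [0, 0, 0]},
  {"grip": 0, "linear": [-1.35, 4.29, 0], "turn": [0, 0, 0]},
  {"grip": 0, "linear": [-1.8, 5.72, 0], "turn": [0, 0, 0]},
  {"grip": 0, "linear": [-2.25, 7.15, 0], "turn": [0, 0, 0]},
  {"grip": 0, "linear": [-2.7, 8.6, 0], "turn": [0, 0, 0]},
  {"grip": 0, "linear": [-3.15, 10, 0], "turn": [0, 0, 0]},
  {"grip": 0, "linear": [-3.6, 11.45, 0], "turn": [0, 0, 0]},
])

```text
time: 19.35
tool_pos: [0.5374, 0.2094, 0.1074]
tool_rot: [-3.136, -0.001, -1.269]
contact_force: [-2.4, -2.6, 10.4]
opening: 0.026
```

Request:
apply_moves([
  {"grip": 0, "linear": [-0.45, 1.43, 0], "turn": [0, 0, 0]},
  {"grip": 0, "linear": [-0.9, 2.86, 0], "turn": [0, 0, 0]},
  {"grip": 0, "linear": [-1.35, 4.29, 0], "turn": [0, 0, 0]},
  {"grip": 0, "linear": [-1.8, 5.72, 0], "turn": [0, 0, 0]},
  {"grip": 0, "linear": [-2.25, 7.15, 0], "turn": [0, 0, 0]},
  {"grip": 0, "linear": [-2.7, 8.6, 0], "turn": [0, 0, 0]},
  {"grip": 0, "linear": [-3.15, 10, 0], "turn": [0, 0, 0]},
  {"grip": 0, "linear": [-3.6, 11.45, 0], "turn": [0, 0, 0]},
])

```text
time: 20.15
tool_pos: [0.5343, 0.2195, 0.1074]
tool_rot: [-3.136, -0.003, -1.269]
contact_force: [-0.4, -7.3, 10.2]
opening: 0.0258
```

Request:
apply_moves([
  {"grip": 0, "linear": [-0.45, 1.43, 0], "turn": [0, 0, 0]},
  {"grip": 0, "linear": [-0.9, 2.86, 0], "turn": [0, 0, 0]},
  {"grip": 0, "linear": [-1.35, 4.29, 0], "turn": [0, 0, 0]},
  {"grip": 0, "linear": [-1.8, 5.72, 0], "turn": [0, 0, 0]},
  {"grip": 0, "linear": [-2.25, 7.15, 0], "turn": [0, 0, 0]},
  {"grip": 0, "linear": [-2.7, 8.6, 0], "turn": [0, 0, 0]},
  {"grip": 0, "linear": [-3.15, 10, 0], "turn": [0, 0, 0]},
  {"grip": 0, "linear": [-3.6, 11.45, 0], "turn": [0, 0, 0]},
])

```text
time: 20.95
tool_pos: [0.5302, 0.2325, 0.1073]
tool_rot: [-3.136, -0.0, -1.269]
contact_force: [-1.3, -2.1, 10.4]
opening: 0.0255
```

All readings along the pass held z = 0.1074±0.0001 with about 16 N. I finish over tile 8, then make a return pass to confirm, which also heads back toward the parking place.

Request:
apply_moves([
  {"grip": 0, "linear": [-0.45, 1.43, 0], "turn": [0, 0, 0]},
  {"grip": 0, "linear": [-0.9, 2.86, 0], "turn": [0, 0, 0]},
  {"grip": 0, "linear": [-1.35, 4.3, 0], "turn": [0, 0, 0]},
  {"grip": 0, "linear": [-1.5, 4.8, 0], "turn": [0, 0, 0]},
  {"grip": 0, "linear": [-1.5, 4.8, 0], "turn": [0, 0, 0]},
])

```text
time: 21.45
tool_pos: [0.5286, 0.2375, 0.1073]
tool_rot: [-3.135, -0.0, -1.269]
contact_force: [-1.1, -0.9, 9.0]
opening: 0.0258
```

Request:
apply_moves([
  {"grip": 0, "linear": [0.3, -1, 0], "turn": [0, 0, 0]},
  {"grip": 0, "linear": [0.9, -3, 0], "turn": [0, 0, 0]},
  {"grip": 0, "linear": [1.8, -5.7, 0], "turn": [0, 0, 0]},
  {"grip": 0, "linear": [2.7, -8.6, 0], "turn": [0, 0, 0]},
  {"grip": 0, "linear": [3.6, -11.5, 0], "turn": [0, 0, 0]},
  {"grip": 0, "linear": [4.5, -14.3, 0], "turn": [0, 0, 0]},
  {"grip": 0, "linear": [5.4, -17.2, 0], "turn": [0, 0, 0]},
  {"grip": 0, "linear": [6.3, -20, 0], "turn": [0, 0, 0]},
])

```text
time: 22.25
tool_pos: [0.5349, 0.2173, 0.1074]
tool_rot: [-3.136, 0.0, -1.269]
contact_force: [-2.0, 0.3, 9.8]
opening: 0.026
```

Request:
apply_moves([
  {"grip": 0, "linear": [0.9, -2.9, 0], "turn": [0, 0, 0]},
  {"grip": 0, "linear": [1.8, -5.7, 0], "turn": [0, 0, 0]},
  {"grip": 0, "linear": [2.7, -8.6, 0], "turn": [0, 0, 0]},
  {"grip": 0, "linear": [3.6, -11.5, 0], "turn": [0, 0, 0]},
  {"grip": 0, "linear": [4.5, -14.3, 0], "turn": [0, 0, 0]},
  {"grip": 0, "linear": [5.4, -17.2, 0], "turn": [0, 0, 0]},
  {"grip": 0, "linear": [6.3, -20, 0], "turn": [0, 0, 0]},
])

```text
time: 22.95
tool_pos: [0.5411, 0.1973, 0.1075]
tool_rot: [-3.136, -0.0, -1.269]
contact_force: [-2.8, -0.4, 10.4]
opening: 0.0259
```

Request:
apply_moves([
  {"grip": 0, "linear": [0.9, -2.9, 0], "turn": [0, 0, 0]},
  {"grip": 0, "linear": [1.8, -5.7, 0], "turn": [0, 0, 0]},
  {"grip": 0, "linear": [2.7, -8.6, 0], "turn": [0, 0, 0]},
  {"grip": 0, "linear": [3.6, -11.5, 0], "turn": [0, 0, 0]},
  {"grip": 0, "linear": [4.5, -14.3, 0], "turn": [0, 0, 0]},
  {"grip": 0, "linear": [5.4, -17.2, 0], "turn": [0, 0, 0]},
  {"grip": 0, "linear": [6.3, -20, 0], "turn": [0, 0, 0]},
])

```text
time: 23.65
tool_pos: [0.5473, 0.1772, 0.1075]
tool_rot: [-3.136, -0.0, -1.269]
contact_force: [-2.7, 0.6, 11.2]
opening: 0.0257
```

Request:
apply_moves([
  {"grip": 0, "linear": [0.9, -2.9, 0], "turn": [0, 0, 0]},
  {"grip": 0, "linear": [1.8, -5.7, 0], "turn": [0, 0, 0]},
  {"grip": 0, "linear": [2.7, -8.6, 0], "turn": [0, 0, 0]},
  {"grip": 0, "linear": [3.6, -11.5, 0], "turn": [0, 0, 0]},
  {"grip": 0, "linear": [4.5, -14.3, 0], "turn": [0, 0, 0]},
  {"grip": 0, "linear": [5.4, -17.2, 0], "turn": [0, 0, 0]},
  {"grip": 0, "linear": [6.3, -20, 0], "turn": [0, 0, 0]},
])

```text
time: 24.35
tool_pos: [0.5536, 0.1571, 0.1075]
tool_rot: [-3.136, -0.0, -1.269]
contact_force: [-3.8, -0.5, 11.6]
opening: 0.0259
```

Request:
apply_moves([
  {"grip": 0, "linear": [0.9, -2.9, 0], "turn": [0, 0, 0]},
  {"grip": 0, "linear": [1.8, -5.7, 0], "turn": [0, 0, 0]},
  {"grip": 0, "linear": [2.7, -8.6, 0], "turn": [0, 0, 0]},
  {"grip": 0, "linear": [3.6, -11.5, 0], "turn": [0, 0, 0]},
  {"grip": 0, "linear": [4.5, -14.3, 0], "turn": [0, 0, 0]},
  {"grip": 0, "linear": [5.4, -17.2, 0], "turn": [0, 0, 0]},
  {"grip": 0, "linear": [6.3, -20, 0], "turn": [0, 0, 0]},
])

```text
time: 25.05
tool_pos: [0.5598, 0.1371, 0.1074]
tool_rot: [-3.137, -0.0, -1.269]
contact_force: [-3.6, -0.3, 11.1]
opening: 0.0259
```

Request:
apply_moves([
  {"grip": 0, "linear": [0.9, -2.9, 0], "turn": [0, 0, 0]},
  {"grip": 0, "linear": [1.8, -5.7, 0], "turn": [0, 0, 0]},
  {"grip": 0, "linear": [2.7, -8.6, 0], "turn": [0, 0, 0]},
  {"grip": 0, "linear": [3.6, -11.5, 0], "turn": [0, 0, 0]},
  {"grip": 0, "linear": [4.5, -14.3, 0], "turn": [0, 0, 0]},
  {"grip": 0, "linear": [5.4, -17.2, 0], "turn": [0, 0, 0]},
  {"grip": 0, "linear": [6.3, -20, 0], "turn": [0, 0, 0]},
])

```text
time: 25.75
tool_pos: [0.566, 0.117, 0.1074]
tool_rot: [-3.137, -0.001, -1.269]
contact_force: [-3.8, -1.0, 10.9]
opening: 0.0259
```

Request:
apply_moves([
  {"grip": 0, "linear": [0.9, -2.9, 0], "turn": [0, 0, 0]},
  {"grip": 0, "linear": [1.8, -5.7, 0], "turn": [0, 0, 0]},
  {"grip": 0, "linear": [2.7, -8.6, 0], "turn": [0, 0, 0]},
  {"grip": 0, "linear": [3.6, -11.5, 0], "turn": [0, 0, 0]},
  {"grip": 0, "linear": [4.5, -14.3, 0], "turn": [0, 0, 0]},
  {"grip": 0, "linear": [5.4, -17.2, 0], "turn": [0, 0, 0]},
  {"grip": 0, "linear": [6.3, -20, 0], "turn": [0, 0, 0]},
])

```text
time: 26.45
tool_pos: [0.5722, 0.0969, 0.1073]
tool_rot: [-3.137, -0.001, -1.269]
contact_force: [-4.7, -0.5, 11.7]
opening: 0.0255
```

```bash
python3 - <<'E'
from h import *
s=observe();print(s['time'],s['tool_pos'],s['tool_rot'],s['qpos'],s['contact_force'],s['opening'])
C=np.array([.5520,.16405]);a=np.radians(107.3);Y=np.array([np.cos(a),np.sin(a)]);print((s['tool_pos'][:2]-C)@Y,(s['tool_pos'][:2]-C)@[Y[1],-Y[0]])
E
```

```text
26.45 [0.57221938 0.09692666 0.10729945] [-3.13706089e+00 -6.70118210e-04 -1.26925114e+00] [3.54699064e-02 5.54807002e-01 1.53215785e+00 6.28359211e-04
 1.05007939e+00 1.30440815e+00] [-4.66569675 -0.45197512 11.65086636] 0.02550475081882351
-0.07009947283500297 -0.0006561210156859942
```

Two passes are level. I cover tile 1's centre, lift off and go to the clear area at (0.49, -0.12).

Request:
apply_moves([
  {"grip": 0, "linear": [0.9, -2.9, 0], "turn": [0, 0, 0]},
  {"grip": 0, "linear": [1.8, -5.7, 0], "turn": [0, 0, 0]},
  {"grip": 0, "linear": [2, -6.5, 0], "turn": [0, 0, 0]},
  {"grip": 0, "linear": [2, -6.5, 5], "turn": [0, 0, 0]},
  {"grip": 0, "linear": [2, -6.5, 20], "turn": [0, 0, 0]},
  {"grip": 0, "linear": [2, -6.5, 40], "turn": [0, 0, 0]},
  {"grip": 0, "linear": [2, -6.5, 60], "turn": [0, 0, 0]},
  {"grip": 0, "linear": [2, -6.5, 60], "turn": [0, 0, 0]},
])

```text
time: 27.25
tool_pos: [0.5755, 0.0907, 0.1678]
tool_rot: [-3.133, -0.001, -1.269]
contact_force: [1.3, -0.7, -5.1]
opening: 0.0259
```

```bash
python3 - <<'E'
from h import *
s=observe();print(s['time'],s['tool_pos'],s['tool_rot'],s['contact_force'],s['opening'])
for n in('wrist','scene'):
    cv2.imwrite(f'pics/{n}6.png',read_camera(n)[:,:,::-1])
a=cv2.imread('pics/wrist6.png');b=cv2.imread('pics/scene6.png')[130:330,250:450]
cv2.imwrite('pics/ws6.png',np.hstack([cv2.resize(a,(440,330)),cv2.resize(b,(330,330))]))
E
```

```text
27.25 [0.5755364  0.0907432  0.16777019] [-3.13337639e+00 -1.40380819e-03 -1.26928651e+00] [ 1.25685464 -0.6967512  -5.05560851] 0.025895179788716877
```

View pics/ws6.png

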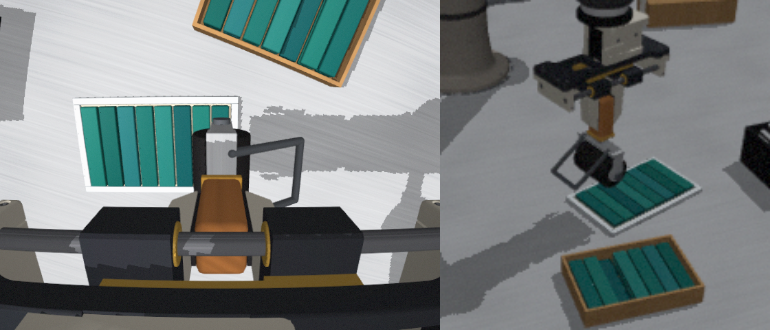

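The tiles look level, the carton is untouched and the roller sits unchanged in the grip. I carry it to the clear area.

Request:
apply_moves([
  {"grip": 0, "linear": [-5, -15, 0], "turn": [0, 0, 0]},
  {"grip": 0, "linear": [-15, -45, 0], "turn": [0, 0, 0]},
  {"grip": 0, "linear": [-28, -80, 0], "turn": [0, 0, 0]},
  {"grip": 0, "linear": [-40, -120, 0], "turn": [0, 0, 0]},
  {"grip": 0, "linear": [-53, -160, 0], "turn": [0.5, 0.15, 0]},
  {"grip": 0, "linear": [-67, -200, 0], "turn": [1.2, 0.4, 0]},
  {"grip": 0, "linear": [-77, -220, 0], "turn": [1.9, 0.6, 0]},
  {"grip": 0, "linear": [-79, -230, 0], "turn": [2.5, 0.75, 0]},
  {"grip": 0, "linear": [-79, -230, 0], "turn": [2.74, 0.85, 0]},
  {"grip": 0, "linear": [-79, -230, 0], "turn": [2.74, 0.85, 0]},
])

```text
time: 28.35
tool_pos: [0.4943, -0.1403, 0.1642]
tool_rot: [-3.14, 0.302, -1.272]
contact_force: [0.7, 0.7, -5.5]
opening: 0.0256
```

Request:
apply_moves([
  {"grip": 0, "linear": [0, 0, -15], "turn": [0, 0, 0]},
  {"grip": 0, "linear": [0, 0, -35], "turn": [0, 0, 0]},
  {"grip": 0, "linear": [0, 0, -55], "turn": [0, 0, 0]},
  {"grip": 0, "linear": [0, 0, -65], "turn": [0, 0, 0]},
  {"grip": 0, "linear": [0, 0, -69], "turn": [0, 0, 0]},
  {"grip": 0, "linear": [0, 0, -69], "turn": [0, 0, 0]},
])

```text
time: 28.95
tool_pos: [0.4949, -0.1388, 0.0966]
tool_rot: [-3.139, 0.3, -1.268]
contact_force: [-1.1, -0.1, -4.7]
opening: 0.0258
```

```bash
python3 - <<'E'
from h import *
s=observe();print(s['time'],s['tool_pos'],s['tool_rot'],s['contact_force'],s['torque'],s['opening']); print(T_tool(s)[:3,2])
cv2.imwrite('pics/scene7.png',read_camera('scene')[:,:,::-1])
b=cv2.imread('pics/scene7.png')[130:300,180:350]
cv2.imwrite('pics/s7.png',cv2.resize(b,(510,510)))
E
```

```text
28.95 [ 0.4949338  -0.13881568  0.09660464] [-3.13860959  0.30030351 -1.26837626] [-1.11229193 -0.12688204 -4.74949761] [-0.46331049 -0.1359627  -0.01082396] 0.025849664778329975
[-0.08525345  0.28327303 -0.9552425 ]
```

View pics/s7.png

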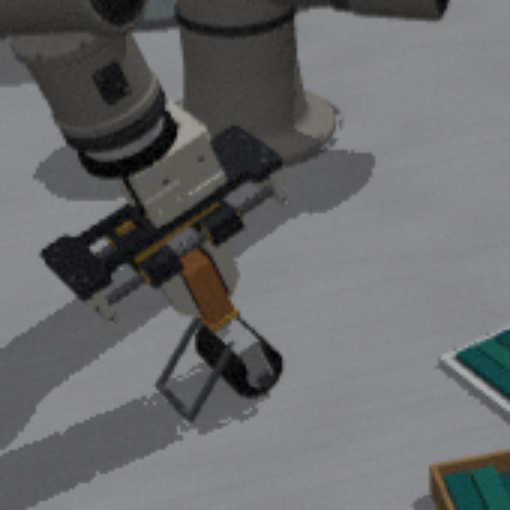

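Request:
apply_moves([
  {"grip": 0, "linear": [0, 0, -1], "turn": [0, 0, 0]},
  {"grip": 0, "linear": [0, 0, -2], "turn": [0, 0, 0]},
  {"grip": 0, "linear": [0, 0, -3], "turn": [0, 0, 0]},
  {"grip": 0, "linear": [0, 0, -4], "turn": [0, 0, 0]},
  {"grip": 0, "linear": [0, 0, -4], "turn": [0, 0, 0]},
])

```text
time: 29.5
tool_pos: [0.4948, -0.1394, 0.0926]
tool_rot: [-3.138, 0.3, -1.269]
contact_force: [0.7, -0.5, -5.8]
opening: 0.0259
```

Request:
apply_moves([
  {"grip": 0, "linear": [0, 0, -0.5], "turn": [0, 0, 0]},
  {"grip": 0, "linear": [0, 0, -1], "turn": [0, 0, 0]},
  {"grip": 0, "linear": [0, 0, -1], "turn": [0, 0, 0]},
])

```text
time: 29.8
tool_pos: [0.4948, -0.1394, 0.0915]
tool_rot: [-3.138, 0.3, -1.269]
contact_force: [0.3, 0.2, -5.2]
opening: 0.0258
```

Request:
apply_moves([
  {"grip": 0, "linear": [0, 0, -0.5], "turn": [0, 0, 0]},
  {"grip": 0, "linear": [0, 0, -1], "turn": [0, 0, 0]},
  {"grip": 0, "linear": [0, 0, -1], "turn": [0, 0, 0]},
])

```text
time: 30.1
tool_pos: [0.495, -0.1394, 0.0909]
tool_rot: [-3.138, 0.3, -1.269]
contact_force: [-0.1, 0.6, -1.9]
opening: 0.0255
```

```bash
python3 - <<'E'
from h import *
s=observe();print(s['time'],s['tool_pos'],s['tool_rot'],s['contact_force'],s['torque'],s['opening'])
E
```

```text
30.1 [ 0.49497719 -0.13943072  0.0909131 ] [-3.13805361  0.30021816 -1.26922647] [-0.0670835   0.63286732 -1.90732358] [-0.33577438  0.0582492   0.01186432] 0.025472481218496892
```

Request:
apply_moves([
  {"grip": 0, "linear": [0, 0, -0.4], "turn": [0, 0, 0]},
  {"grip": 0, "linear": [0, 0, -0.5], "turn": [0, 0, 0]},
  {"grip": 0, "linear": [0, 0, -0.5], "turn": [0, 0, 0]},
])

```text
time: 30.4
tool_pos: [0.495, -0.1394, 0.0908]
tool_rot: [-3.138, 0.3, -1.269]
contact_force: [-1.4, 0.7, 6.0]
opening: 0.0258
```

Request:
apply_moves([
  {"grip": 0.3, "linear": [0, 0, 0], "turn": [0, 0, 0]},
  {"grip": 0.4, "linear": [0, 0, 0], "turn": [0, 0, 0]},
  {"grip": 0.6, "linear": [0, 0, 0], "turn": [0, 0, 0]},
  {"grip": 0.8, "linear": [0, 0, 0], "turn": [0, 0, 0]},
  {"grip": 0.8, "linear": [0, 0, 0], "turn": [0, 0, 0]},
  {"grip": 0.8, "linear": [0, 0, 0], "turn": [0, 0, 0]},
  {"grip": 0.8, "linear": [0, 0, 0], "turn": [0, 0, 0]},
])

```text
time: 31.1
tool_pos: [0.4949, -0.1394, 0.0901]
tool_rot: [-3.138, 0.3, -1.269]
contact_force: [-0.2, -0.4, 0.1]
opening: 0.0706
```

```bash
python3 - <<'E'
from h import *
s=observe();print(s['time'],s['tool_pos'],s['tool_rot'],s['contact_force'],s['torque'],s['opening'])
cv2.imwrite('pics/w8.png',read_camera('wrist')[:,:,::-1])
E
```

```text
31.1 [ 0.49491154 -0.1394154   0.090131  ] [-3.13826031  0.30032274 -1.26932399] [-0.18880445 -0.43435436  0.09170907] [-0.20903255 -0.06003037 -0.01415347] 0.07060303905735889
```

View pics/w8.png

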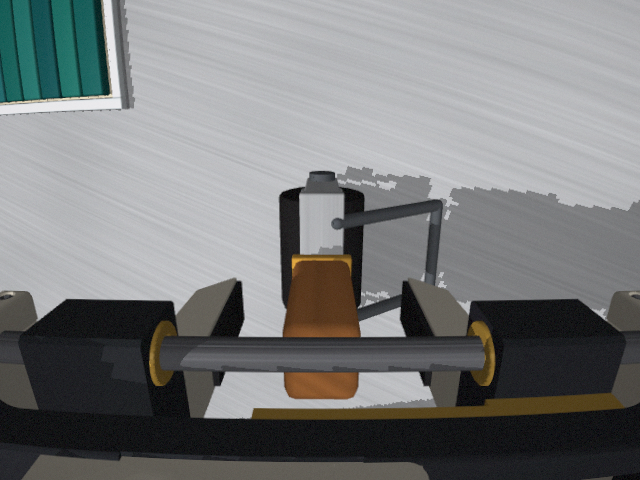

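The roller is released and standing. I open fully and retreat along the handle line.

Request:
apply_moves([
  {"grip": 1, "linear": [0, 0, 0], "turn": [0, 0, 0]},
  {"grip": 1, "linear": [1, -3, 10], "turn": [0, 0, 0]},
  {"grip": 1, "linear": [3, -9, 30], "turn": [0, 0, 0]},
  {"grip": 1, "linear": [5, -18, 60], "turn": [0, 0, 0]},
  {"grip": 1, "linear": [9, -28, 95], "turn": [0, 0, 0]},
  {"grip": 1, "linear": [10, -38, 130], "turn": [0, 0, 0]},
  {"grip": 1, "linear": [10, -48, 150], "turn": [0, 0, 0]},
  {"grip": 1, "linear": [10, -48, 150], "turn": [0, 0, 0]},
])

```text
time: 31.95
tool_pos: [0.5061, -0.1894, 0.2437]
tool_rot: [-3.134, 0.294, -1.269]
contact_force: [-0.1, 0.3, 0.0]
opening: 0.0917
```

```bash
python3 - <<'E'
from h import *
s=observe();print(s['time'],s['tool_pos'],s['contact_force'])
for n in('wrist','top','scene'):
    cv2.imwrite(f'pics/{n}9.png',read_camera(n)[:,:,::-1])
a,b=cv2.imread('pics/top0.png'),cv2.imread('pics/top9.png')
d=cv2.absdiff(a,b).max(2)
for k,(x0,y0,x1,y1) in dict(glass=(440,210,490,255),cutlery=(110,225,195,282),spares=(258,174,330,225)).items(): print(k,(d[y0:y1,x0:x1]>40).sum())
W=cv2.imread('pics/wrist9.png');S=cv2.imread('pics/scene9.png')
cv2.imwrite('pics/ws9.png',np.vstack([np.hstack([cv2.resize(W,(400,300)),cv2.resize(S,(400,300))]),cv2.resize(S[190:310,180:500],(800,300))]))
E
```

```text
31.95 [ 0.50605845 -0.18935473  0.24371709] [-0.08797928  0.25309607  0.0030619 ]
glass 666
cutlery 0
spares 0
```

View pics/ws9.png

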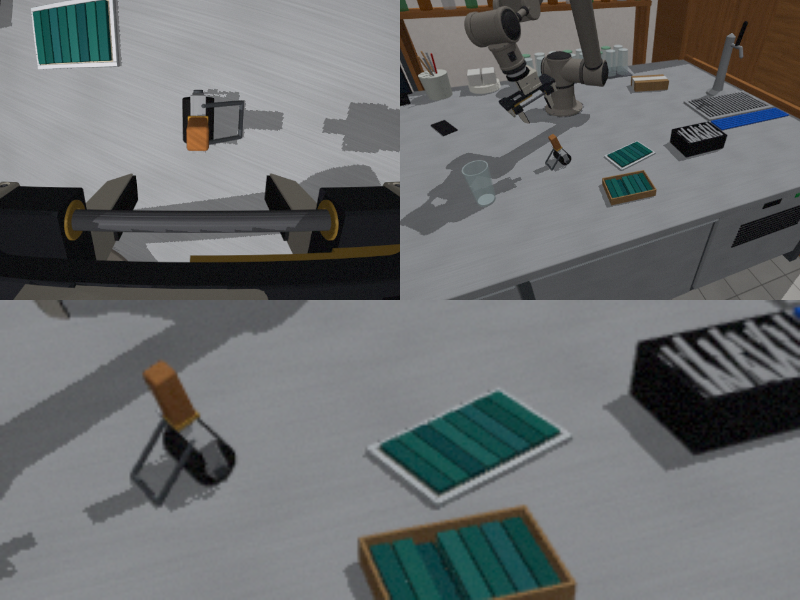

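View pics/top9.png

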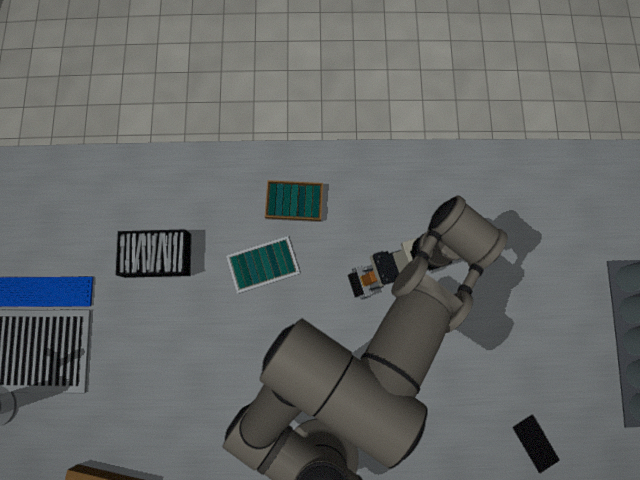

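The roller stands on its wheel and rest well clear of the inlay, and the tiles look level. The cutlery and spares pixels are unchanged. The arm hides the glass from the top camera, but the scene view shows it where it was, at about (127,293).

```bash
python3 - <<'E'
from h import *
a,b=cv2.imread('pics/scene0.png'),cv2.imread('pics/scene9.png')
# glass base rim edges
for i in(a,b): print(cv2.minMaxLoc(cv2.matchTemplate(i,a[305:330,118:156],cv2.TM_CCOEFF_NORMED))[1::2])
print(hand_in())
E
```

```text
(0.9999973177909851, (118, 305))
(0.8916592597961426, (118, 305))
the job is handed in; nothing more can be done
None
```

I rolled all eight tiles home, stood the roller back on the bar top clear of the inlay, and handed the job in at about 32 s of the 72 s. No verdict is reported, so what follows rests on my own checks.

- **Feeling the height:** I pressed on tile 1. It yielded at about 12 N and stopped solid after about 3.4 mm, which puts the bedded tops about 13 mm above the bar top.
- **Rolling:** I rolled the full row out and back at that height. Every reading held the tool height at 0.1073–0.1075 m. Vertical load was 14–18 N, up to about 19 N including the sideways force, against the 30 N limit. Between readings the load was not seen.
- **Tiles:** I had no direct reading of how far each tile went down. That they are bedded is judged from the level tool height on both passes and the final pictures.
- **Roller:** It took its own weight on the bar top at the same tool height as when I first gripped it. The released roller showed no movement in the final pictures, roughly 0.18 m from the inlay.
- **Other items:** The cutlery and spares were unchanged in the top view. The arm hid the glass from the top camera, but the scene camera found its base at exactly the same pixels as at the start. That match was 0.89, lower because shadows had changed.
- **Refused moves:** Two early move calls were refused because they left out a required key. Nothing moved, and I repeated them.

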